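Turn the menu leaf over and catch it

ROBOT

A 6-joint arm with a two-finger parallel gripper is mounted at the origin on a cart in front of the work surface, level with it; the furniture and walls round the work are solid. World frame = base frame: x ahead of the robot, y to its left, z up, the work surface at z = 0. Lengths are in m, angles in degrees, forces in N, time in s.
With the tool pointing down it reaches from about 0.4 to 0.825 m from the base axis. Payload 7 kg.
Tool frame: the origin (TCP) lies on the centre line of the jaws, within the pads' length; the fingertips stand 17 mm ahead of it and the grasp point (between the pads) lies 2 mm behind it; z points along the fingers, y is the direction in which the jaws open and shut (so a half turn about z gives the same grasp; the last joint's range is limited). The gripper opens to 88 mm and grips with 3 to 60 N. Pads are 19 mm wide; open, the fingers measure 130 mm over their backs; the gripper's body (78 mm by 193 mm) begins 47 mm behind the grasp point.
Start: joints at [-54.311, 20.546, 0.682, 0, -70.136, -16.507], TCP at [0.222, -0.638, 0.244] pointing down, gripper open.
Joint ranges: [-176.03, 176.03], [-82.01, 121.73], [-58.28, 71.71], [-173.87, 95.51], [-174.79, -0.11], [-173.66, 173.66]. Speed limits (degrees/s): [136.94, 136.94, 172.46, 180, 180, 180].

INTERFACE

Orientations are given as [roll, pitch, yaw] about the fixed x, y, z axes, in that order (R = Rz(yaw) Ry(pitch) Rx(roll)).
In Python, from plant import telemetry, vision, close_job, recognise, silhouettes, place_of gives the robot as it stands.
- The arm moves only by the shell command python3 -m handwheel 'ROWS'. ROWS is JSON, a list that holds one entry, the list of rows, each a list of 5 numbers: the shift along the tool's x, y, z in m, then the turn about the tool's z in rad, then the closure, from 0 (fully open) to 1 (shut). In form: [[[tx, ty, tz, yaw, gripper], ...]]. A call has 1 to 20 rows; each row shifts and turns the commanded pose from where the row before left it, along the tool's axes as they then stand; what a row does not reach is not made up. A row lasts 1/12 s, in which the tool goes at most 41.7 mm and 7.16 degrees, less where a joint would pass 70% of its speed; a pose out of reach is approached as far as the arm can. A call with a gripper value outside its range is refused whole. The fingers move at their own pace and stop on an object; the grip force is fixed at half the most. Time passes only in rows, so rows that do not move let the fingers close. It gives the time, the measured TCP pose, the force and the opening at its end, in the units of the state.
- telemetry.get_obs(): the state, without advancing time (a new reading comes with each control period).
- vision.snapshot(name): name is "scene" or "top" or "wrist"; returns a dict with "color" (420x560x3 uint8, red, green, blue), "mtx" (3x3 intrinsics, pixels), "dist" ([k1, k2, p1, p2, k3] as OpenCV has them; the pictures are not rectified), "cam_to_world" (4x4, takes a point from camera to world coordinates); the wrist camera has in their place "tool_from_camera" (4x4, takes a point from camera to tool coordinates, whose origin is the TCP and whose axes are the flange's). Camera axes: x right, y down, z forward; pixel columns grow to the right and rows downward; lengths in m; the calibration is good to about 2 mm. A picture is of the moment at which its call begins: read the wrist's pose just before it. There is no depth.
- close_job(): hands the job in, once; it reports no verdict.
Trained networks look in a picture, given as the dict that the camera call returned (one of the last four; its "shot" number tells which), for a name from the list of things; names that differ only in an ending like _2 or _b are one class to them, and where a whole thing is asked for, a point or a joint stands for the part that bears it (a point fixed in the world has none). Each returns a list of dicts, best first, with "conf" (0 to 1); they miss things now and then, are a little off and sometimes report something else, mostly with a low value. They report only what shows in the picture. A call takes as long as a camera call.
- recognise(name, picture): "xy" ([column, row] in pixels, amid what is visible of it).
- silhouettes(name, picture): "region" (420x560 bool, what is visible of it) and "xy" ([column, row] in pixels, amid what is visible of it).
- place_of(name, picture): "xy" ([column, row] in pixels: a listed point, or the origin of a listed thing).
The state is a dict: "clock": time; "joint_pos": joint angles; "qvel": joint speeds; "tau": joint torques, N m; "tool_pos": TCP position; "orientation": TCP orientation; "force": force on the tool from outside, world axes, zero at the start; "moment": the same for the moment, N m; "opening": finger opening in m.
Only numpy, scipy, OpenCV 4.12 (cv2) and the standard library are available. Lean on these libraries where they do the work, as an engineer would, in place of code of your own. Each camera call takes 0.05 s, during which the arm holds its last target.

TASK

The top leaf of the ring-bound drinks menu has been left half raised. With closed fingertips and without gripping or lifting anything, push that leaf gently over the spine and press it down until it lies flat on the other side; then push the small catch by its peg all the way round so that its arm lies over the leaf. Do not turn the other leaf that lies beneath it, and leave the glass and the tape roll where they are.

Things in the scene. Friction and masses are not known exactly. Their poses are not given: they have to be found in the camera images.
- menu: Open ring-bound menu, fixed: black board 8 mm high, x = -85..85, y = -118..85 mm about the origin, which lies on the desk under the spine's middle. The spine runs along x; the leaf starts on the +y side (robot's left) and goes to the -y side, where a fixed stack of turned leaves is 15.5 mm high. Wire rings over the spine, 31 mm high
- leaf (a joint): Turn of the half-raised top leaf, rad: 0 flat on the +y side, pi/2 upright, pi flat on the -y side (stop). Starts at 0.7 to 1.1. Hinge line along the menu's x, 18 mm above the desk, over its origin; friction 0.1 N m, stays where left, 1 to 3 N at the edge moves it. White panel 150 mm long, 4 mm thick, 14 to 80 mm from the hinge line; tab at the edge's middle, 40 mm long, out to 92 mm
- leaf_tab (a point): Middle of the tab's outer edge on the raised leaf, 92 mm from the hinge line
- under_leaf (a joint): Turn of the other hinged leaf, which lies flat below the raised one on the +y side (same size, top 16 mm above the desk, its tab near the menu's +x end), rad: 0 = flat on the +y side; it must stay there
- catch (a joint): Turn of the catch, rad: 0 = its arm points along the menu's -x, clear of the leaf; pi/2 = its arm points along the menu's +y, over the turned leaf (end stop). It turns clockwise seen from above, by friction about 0.03 N m, and stays where it is left. It starts at 0 to 0.3
- catch_pivot (a point): Axis of the catch, 30 mm above the desk, at x = 42, y = -104 mm of the menu. Below it a fixed post 18 mm across
- catch_peg (a point): Top centre of the catch's upright peg, 14 mm across, 42 mm from the axis; the peg's top is 63 mm above the desk. The catch's arm is a flat aluminium bar 58 x 14 mm whose underside is 27 mm and top 34 mm above the desk, so it passes over the flat leaf (top 20 mm)
- glass: Empty clear water glass, 80 mm across, 91 mm high, standing on the desk beyond the menu; origin at the centre of its underside
- tape: Roll of tape lying flat, 105 mm across, 48 mm high, on the menu's +y side; origin at the centre of its underside

How it is judged (in metres and radians):
On the way, in this order (a step that is already met when the one before it is completed fails the run):
1. the raised leaf has been turned over and lies flat on the other side, the catch still open (value of joint leaf above 3.07 rad and value of joint catch below 0.6 rad), for 0.2 s.
2. the catch is swung round over the leaf (value of joint catch above 1.3 rad), for 0.2 s.
At the end, for the whole second after the job is handed in: The leaf lies flat on the -y side (within 0.07 rad of its stop), the catch is round over it (within 0.27 rad of its stop), the under leaf lies within 0.1 rad of flat on its own side, and glass and tape stand within 20 mm of where they were (value of joint leaf above 3.07 rad and value of joint catch above 1.3 rad and value of joint under_leaf below 0.1 rad and distance of each of glass, tape from where it was at the start of the episode below 0.02 m); the robot touches nothing.
It fails at once if the leaf beneath was raised (value of joint under_leaf above 0.2 rad).
It fails at once if the leaf was flung (velocity of joint leaf above 5 rad/s or velocity of joint leaf below -5 rad/s).
It fails at once if the menu, its leaves or its catch was gripped or pushed with more than 35 N (contact force between the fingers and menu above 35 N).
It fails at once if the glass or the tape roll was lifted, tipped or shoved (distance of any of glass, tape from where it was at the start of the episode above 0.03 m or angle between glass's own z axis and vertical above 0.3 rad).
It also fails if it takes over 51 s, if anything falls off the work surface, if the arm or the gripper's body presses on something with over 40 N, if the wrist force passes 120 N, or if a joint passes its speed limit or range.

## Working session

There is one attempt and no reset: what is moved stays moved. The work goes in short steps, Python scripts to look and compute and a shell command to move; the robot and the scene stay as the last step left them, time stands still between calls to the robot, and variables do not carry over. Pictures are saved under pics/ and viewed, and the job is handed in when it is done.

```bash
ls; mkdir -p pics
cat > h.py <<'E'
import numpy as np,cv2
from plant import telemetry, vision, close_job, recognise, silhouettes, place_of
def save(s,n): cv2.imwrite('pics/'+n+'.png',cv2.cvtColor(s['color'],cv2.COLOR_RGB2BGR))
def ray(s,xy):
    u=cv2.undistortPoints(np.array([[xy]],float),np.array(s['mtx']),np.array(s['dist']))[0,0]
    T=np.array(s['cam_to_world']);d=T[:3,:3]@np.array([u[0],u[1],1]);return T[:3,3],d/np.linalg.norm(d)
def atz(s,xy,z):
    o,d=ray(s,xy);return o+d*(z-o[2])/d[2]
def tri(rs):
    A=np.zeros((3,3));b=np.zeros(3)
    for o,d in rs:
        P=np.eye(3)-np.outer(d,d);A+=P;b+=P@o
    p=np.linalg.solve(A,b);return p,[np.linalg.norm((np.eye(3)-np.outer(d,d))@(p-o)) for o,d in rs]
E
python3 - <<'E'
from h import *
o=telemetry.get_obs();print(o['clock'],o['tool_pos'],o['orientation'],o['opening'])
S={n:vision.snapshot(n) for n in('scene','top')}
for n,s in S.items(): save(s,n+'0');print(n,np.round(s['cam_to_world'],3).tolist())
for k in['menu','leaf_tab','catch_pivot','catch_peg','glass','tape']:
    rs=[]
    for n,s in S.items():
        r=place_of(k,s)[:2]
        print(k,n,[(np.round(a['xy'],1).tolist(),round(a['conf'],2)) for a in r])
        if r: rs.append(ray(s,r[0]['xy']))
    if len(rs)==2: print(k,tri(rs))
E
```

```text
pics
0.0 [ 0.22164124 -0.63709341  0.24263473] [ 1.79907326e+02 -6.67461190e-03 -1.60823075e+02] 0.08759960250829604
scene [[0.94, 0.293, -0.175, 0.74], [0.341, -0.815, 0.469, -0.493], [-0.005, -0.501, -0.866, 0.806], [0.0, 0.0, 0.0, 1.0]]
top [[-0.015, -0.991, 0.132, 0.473], [-1.0, 0.018, 0.015, -0.103], [-0.017, -0.132, -0.991, 0.917], [0.0, 0.0, 0.0, 1.0]]
menu scene [([215.8, 230.1], 0.73)]
menu top [([314.2, 264.3], 0.62)]
menu (array([ 0.47578458, -0.14297349,  0.0051195 ]), [np.float64(0.001364941066143475), np.float64(0.001364941066143481)])
leaf_tab scene [([214.6, 182.7], 0.98)]
leaf_tab top [([289.7, 273.3], 0.71)]
leaf_tab (array([ 0.4614249 , -0.09316033,  0.09414103]), [np.float64(0.0005719903722089306), np.float64(0.0005719903722090153)])
catch_pivot scene [([226.7, 274.1], 0.83)]
catch_pivot top [([361.5, 233.7], 0.85)]
catch_pivot (array([ 0.53707473, -0.23351438,  0.03631446]), [np.float64(0.002793792483864494), np.float64(0.0027937924838644453)])
catch_peg scene [([201.6, 258.9], 0.88)]
catch_peg top [([365.9, 256.5], 0.54)]
catch_peg (array([ 0.49261166, -0.23449991,  0.07033546]), [np.float64(0.003989204554725394), np.float64(0.003989204554725417)])
glass scene [([284.2, 276.7], 0.94)]
glass top [([335.4, 191.2], 0.73)]
glass (array([ 0.62966046, -0.18837207, -0.00379228]), [np.float64(0.003202592392637513), np.float64(0.0032025923926375217)])
tape scene [([245.4, 153.6], 0.64), ([281.3, 278.0], 0.21)]
tape top [([216.0, 277.8], 0.71)]
tape (array([ 0.4525331 ,  0.05996965, -0.01212024]), [np.float64(0.0004910028607606542), np.float64(0.0004910028607606139)])
```

View pics/scene0.png

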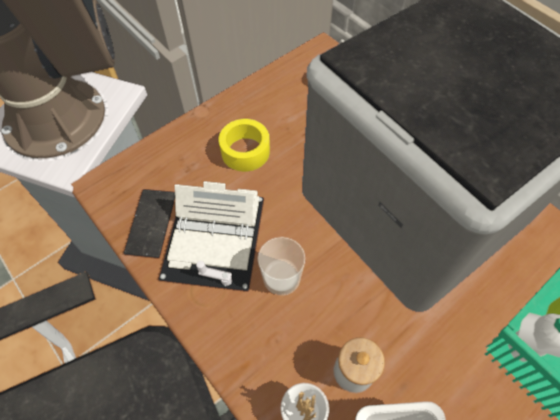

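View pics/top0.png

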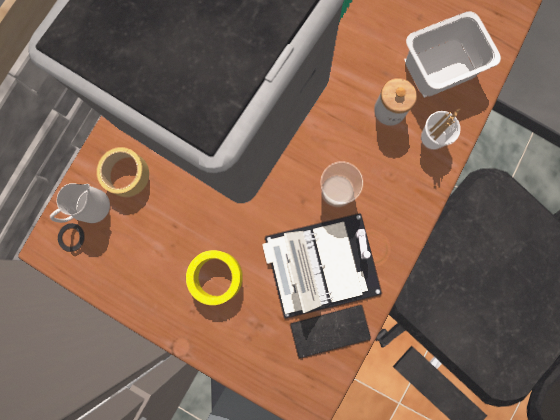

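The scene view shows the menu at about (215,240) px, with the leaf half raised and the tab at (215,183). The catch is at about (215,272), the glass at (283,265) and the tape at (245,145). Next I'll refine the menu's yaw from the board corners.

Run:
```python
import cv2
a=cv2.imread('pics/top0.png')[200:330,250:400];cv2.imwrite('pics/top0z.png',cv2.resize(a,None,fx=5,fy=4.5 and 4.6,interpolation=cv2.INTER_CUBIC)[:600])
a=cv2.imread('pics/scene0.png')[170:300,150:280];cv2.imwrite('pics/scene0z.png',cv2.resize(a,None,fx=4.6,fy=4.6,interpolation=cv2.INTER_CUBIC))
```

```text
(no output)
```

View pics/top0z.png

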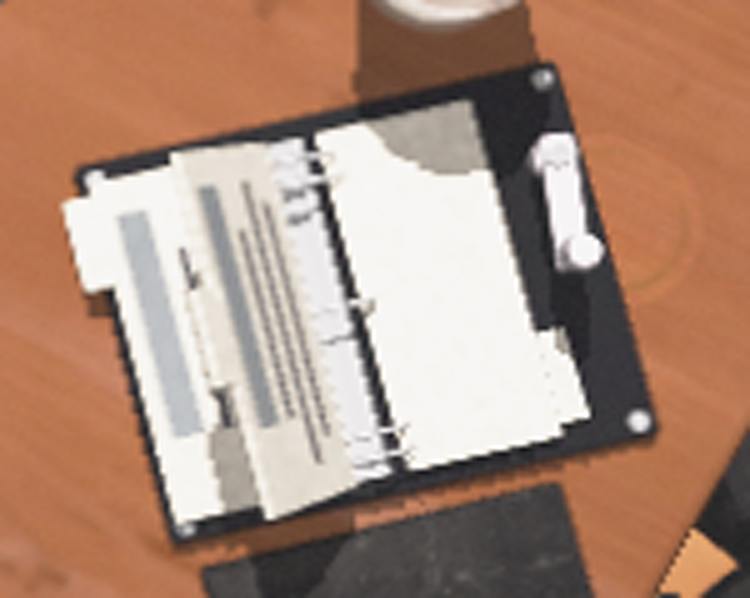

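View pics/scene0z.png

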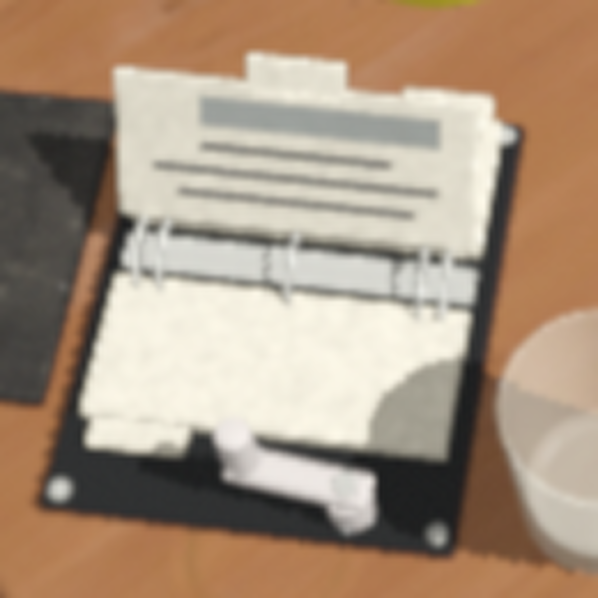

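Run:
```python
from h import *
from scipy.optimize import least_squares
S={n:vision.snapshot(n) for n in('scene','top')}
C={(85,-118):{'top':(360.4,214.1),'scene':(248.9,290)},(-85,-118):{'top':(382,294.6),'scene':(158.7,280.2)},(85,85):{'top':(265,237),'scene':(263,198.3)},(-85,85):{'top':(284.4,319.1)}}
def proj(s,P):
    T=np.linalg.inv(s['cam_to_world']);return cv2.projectPoints(np.array(P,float).reshape(-1,3),cv2.Rodrigues(T[:3,:3])[0],T[:3,3],np.array(s['mtx']),np.array(s['dist']))[0][:,0]
def W(p,m): c,s=np.cos(p[2]),np.sin(p[2]);return [p[0]+c*m[0]-s*m[1],p[1]+s*m[0]+c*m[1],m[2]]
obs=[(n,(a/1e3,b/1e3,.008),xy) for (a,b),d in C.items() for n,xy in d.items()]
net={}
for k in['catch_pivot','catch_peg','leaf_tab','menu']:
    for n in S:
        r=place_of(k,S[n])
        if r: net[k,n]=r[0]['xy']
def f(p,full=False):
    r=[proj(S[n],W(p,m))[0]-xy for n,m,xy in obs]
    for (k,n),xy in net.items():
        q=p[3];L=p[4]
        m={'menu':(0,0,0),'catch_pivot':(.042,-.104,.03),'catch_peg':(.042-.042*np.cos(q),-.104+.042*np.sin(q),.063),'leaf_tab':(0,.092*np.cos(L),.018+.092*np.sin(L))}[k]
        r.append(proj(S[n],W(p,m))[0]-xy)
    return np.concatenate(r)
R=least_squares(f,[.476,-.143,.2,.2,1],loss='soft_l1')
print(R.x,np.degrees(R.x[2]));print(np.round(R.fun if 0 else f(R.x),1).reshape(-1,2).tolist(),list(net))
np.save('pose.npy',R.x)
```

```text
[ 0.47126043 -0.14308543  0.23325044  0.30782598  1.00614646] 13.36426572112932
[[-0.2, -2.2], [-0.7, 0.4], [0.4, -1.0], [-1.6, 0.1], [-1.4, -0.4], [0.0, -2.3], [-0.3, 0.1], [0.3, -0.3], [-3.2, 0.6], [-5.1, 0.9], [1.1, 0.1], [0.2, 0.4], [1.0, 0.9], [1.1, 0.3]] [('catch_pivot', 'scene'), ('catch_peg', 'scene'), ('catch_peg', 'top'), ('leaf_tab', 'scene'), ('leaf_tab', 'top'), ('menu', 'scene'), ('menu', 'top')]
```

```bash
python3 -m handwheel '[[[0,0,0,0.1,1],[-0.018,0.020,0,0,1],[-0.018,0.020,0,0,1],[-0.018,0.020,0,0,1],[-0.018,0.020,0,0,1],[-0.018,0.020,0,0,1],[-0.018,0.020,0,0,1],[-0.018,0.020,0,0,1],[-0.018,0.020,0,0,1],[-0.018,0.020,0,0,1],[-0.018,0.020,0,0,1],[-0.018,0.020,0,0,1],[-0.018,0.020,0,0,1],[-0.018,0.020,0,0,1],[-0.018,0.020,0,0,1],[-0.018,0.020,0,0,1],[-0.018,0.020,0,0,1],[-0.018,0.020,0,0,1],[-0.018,0.020,0,0,1],[-0.013,0.010,0,0,1]]]'
python3 - <<'E'
from h import *
o=telemetry.get_obs();print(o)
s=vision.snapshot('wrist');save(s,'w1')
print(np.round(s['tool_from_camera'],3).tolist())
for k in['menu','leaf_tab','catch_pivot','catch_peg','glass']: print(k,[(np.round(a['xy'],1),a['conf']) for a in place_of(k,s)])
E
```

```text
clock: 2.87
tool_pos: [0.4642, -0.1973, 0.2439]
orientation: [-180.0, 0.1, -166.5]
force: [-0.5, -0.2, -0.6]
opening: 0.0009
{'clock': 2.8667, 'joint_pos': array([-6.84727577e-01,  4.28652505e+00, -2.04107539e+01, -1.20754791e-02,
       -6.52487997e+01, -7.57981956e+01]), 'qvel': array([ 17.96783947,   5.4795836 ,   6.02201676,   0.38972164,
        -0.61481336, -16.98555685]), 'tau': array([-1.17658731e+00, -3.52779686e+01,  2.78167838e+01,  6.65677965e+00,
       -3.17059038e-02,  1.17048619e-01]), 'tool_pos': array([ 0.46415801, -0.19729189,  0.24393644]), 'orientation': array([-1.79997407e+02,  5.49645057e-02, -1.66487973e+02]), 'force': array([-0.52112763, -0.19942248, -0.60461516]), 'moment': array([-0.10492844, -0.02713703, -0.00013711]), 'opening': 0.0008996172753028781}
[[-0.001, -0.954, -0.299, 0.08], [1.0, -0.001, -0.0, -0.0], [-0.0, -0.299, 0.954, -0.14], [0.0, 0.0, 0.0, 1.0]]
menu [(array([321.6, 192.2]), 0.81)]
leaf_tab [(array([387.3, 214.9]), 0.7)]
catch_pivot [(array([233.5, 232. ]), 0.68)]
catch_peg [(array([232.2, 208.4]), 0.76), (array([477.3, 211.7]), 0.2)]
glass []
```

View pics/w1.png

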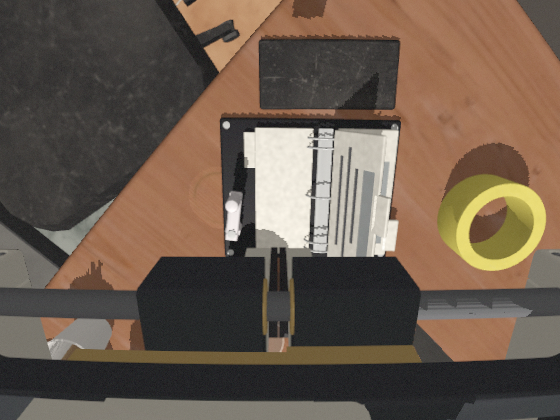

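```bash
cat >> h.py <<'E'
from scipy.spatial.transform import Rotation as Ro
def wristcam(o,s):
    T=np.eye(4);T[:3,:3]=Ro.from_euler('xyz',o['orientation'],degrees=True).as_matrix();T[:3,3]=o['tool_pos']
    s['cam_to_world']=T@np.array(s['tool_from_camera']);return s
def w2m(p,P):
    d=np.array(P)-[p[0],p[1],0];c,s=np.cos(p[2]),np.sin(p[2]);return np.array([c*d[0]+s*d[1],-s*d[0]+c*d[1],d[2]])
E
python3 - <<'E'
from h import *
vision.snapshot('top')
o=telemetry.get_obs();print(o['tool_pos'],abs(o['qvel']).max())
s=wristcam(o,vision.snapshot('wrist'));save(s,'w2')
a=cv2.imread('pics/w2.png')[100:270,200:420];cv2.imwrite('pics/w2z.png',cv2.resize(a,None,fx=3.5,fy=3.5,interpolation=cv2.INTER_CUBIC))
p=np.load('pose.npy')
for k,z in[('menu',0),('catch_pivot',.03),('catch_peg',.063),('leaf_tab',.0957)]:
    for r in place_of(k,s)[:1]: print(k,r['xy'],np.round(w2m(p,atz(s,r['xy'],z))*1e3,1),r['conf'])
E
```

```text
[ 0.46301926 -0.19975774  0.24358525] 0.32744386099168393
menu [324.6, 191.9] [0.6 2.2 0. ] 0.56
catch_pivot [232.1, 230.3] [  37.9 -105.7   30. ] 0.57
catch_peg [235.4, 211.1] [  4.  -96.6  63. ] 0.83
leaf_tab [390.2, 219.8] [ 1.7 50.4 95.7] 0.78
```

View pics/w2z.png

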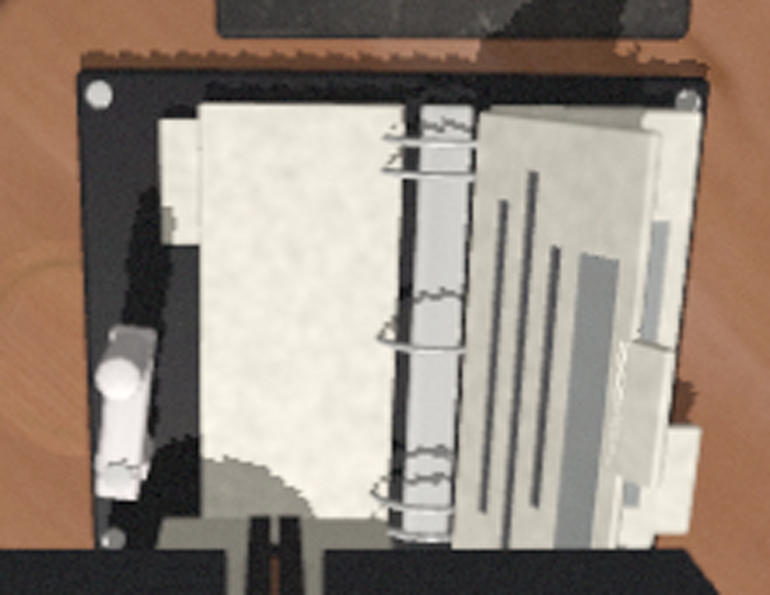

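Run:
```python
from h import *
o=telemetry.get_obs()
s=wristcam(o,vision.snapshot('wrist'));p=np.load('pose.npy')
for n,xy,z in[('c--',(222.3,120.6),.008),('c-+',(402.3,122.9),.008),('peg',(234.3,207.1),.063),('pivot',(234.3,236.6),.034),('armtip far',(235.5,194),.034),('armtip near',(243,193.5),.034),('arm pivot near',(240,241.5),.034),('tabcorner',(388,197.5),.09)]:
    print(n,np.round(w2m(p,atz(s,xy,z))*1e3,1))
```

```text
c-- [ -82.5 -114.6    8. ]
c-+ [-80.6  84.6   8. ]
peg [ -0.1 -97.5  63. ]
pivot [  44.2 -102.9   34. ]
armtip far [ -5.9 -99.6  34. ]
armtip near [ -6.4 -91.4  34. ]
arm pivot near [ 50.2 -96.6  34. ]
tabcorner [-17.9  48.2  90. ]
```

```bash
python3 -m handwheel '[[[-0.004,0,0.025,0,1],[-0.005,0,0.030,0,1],[-0.005,0,0.030,0,1],[-0.004,0,0.030,0,1],[0,0,0.030,0,1],[0,0,0.020,0,1],[0,0,0.015,0,1],[0,0,0,0,1],[0,0,0,0,1]]]'
python3 - <<'E'
from h import *
o=telemetry.get_obs();print(o['clock'],w2m(np.load('pose.npy'),o['tool_pos']),o['force'])
s=vision.snapshot('scene');a=s['color'][170:300,150:280,::-1];cv2.imwrite('pics/s3.png',cv2.resize(a,None,fx=4.5,fy=4.5,interpolation=cv2.INTER_CUBIC))
E
```

```text
clock: 4.27
tool_pos: [0.4806, -0.1952, 0.0632]
orientation: [180.0, -0.1, -166.5]
force: [-0.2, -0.5, 0.8]
opening: 0.0004
4.2667 [-0.00297216 -0.05290031  0.06317458] [-0.16534242 -0.46373107  0.83474661]
```

View pics/s3.png

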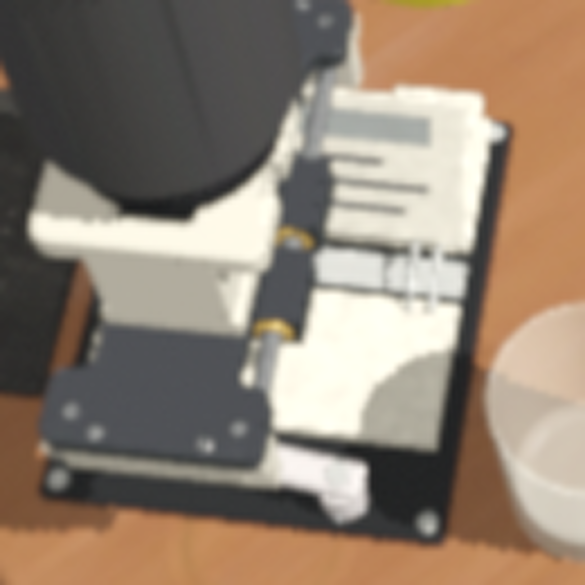

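```bash
python3 -m handwheel '[[[0,-0.005,0,0,1],[0,-0.005,0,0,1],[0,-0.005,0,0,1],[0,-0.003,0,0,1],[0,-0.002,0,0,1],[0,-0.001,0,0,1]]]'; python3 -m handwheel '[[[0,-0.001,0,0,1],[0,-0.001,0,0,1],[0,-0.001,0,0,1]]]'
python3 - <<'E'
from h import *
o=telemetry.get_obs();print(o['clock'],w2m(np.load('pose.npy'),o['tool_pos']),o['force'])
s=wristcam(o,vision.snapshot('wrist'));save(s,'w4')
E
```

```text
clock: 4.82
tool_pos: [0.486, -0.216, 0.0638]
orientation: [-180.0, 0.0, -166.6]
force: [0.6, -0.8, 0.8]
opening: 0.0006
clock: 5.07
tool_pos: [0.4863, -0.2184, 0.0635]
orientation: [180.0, -0.0, -166.5]
force: [0.2, 1.1, 0.2]
opening: 0.0008
5.0667 [-0.00280077 -0.07669756  0.06348257] [0.15178912 1.08169452 0.15454206]
```

View pics/w4.png

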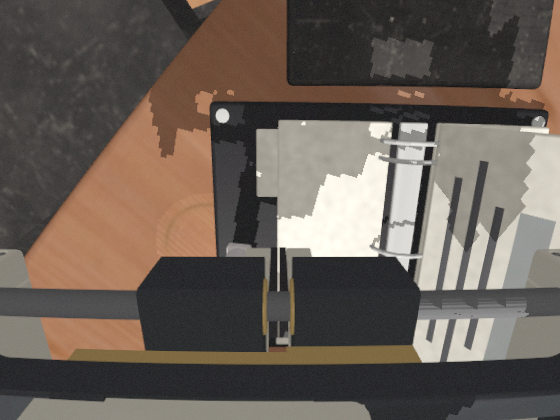

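```bash
for i in 1; do python3 -m handwheel '[[[0,-0.001,0,0,1],[0,-0.001,0,0,1],[0,0,0,0,1]]]'; python3 -m handwheel '[[[0,-0.001,0,0,1],[0,-0.001,0,0,1],[0,0,0,0,1]]]';  done
python3 - <<'E'
from h import *
o=telemetry.get_obs();p=np.load('pose.npy');print(o['clock'],w2m(p,o['tool_pos']),o['force'])
s=wristcam(o,vision.snapshot('wrist'));a=s['color'][210:270,200:300,::-1];cv2.imwrite('pics/w5.png',cv2.resize(a,None,fx=7,fy=7,interpolation=cv2.INTER_CUBIC))
E
```

```text
clock: 5.37
tool_pos: [0.4868, -0.2204, 0.0635]
orientation: [180.0, -0.0, -166.5]
force: [-0.1, 0.1, 0.2]
opening: 0.0004
clock: 5.62
tool_pos: [0.4874, -0.2223, 0.0635]
orientation: [180.0, -0.0, -166.6]
force: [-0.7, 1.6, 0.9]
opening: 0.0001
5.6167 [-0.00264749 -0.08079944  0.06347053] [-0.66040789  1.63922602  0.92720488]
```

View pics/w5.png

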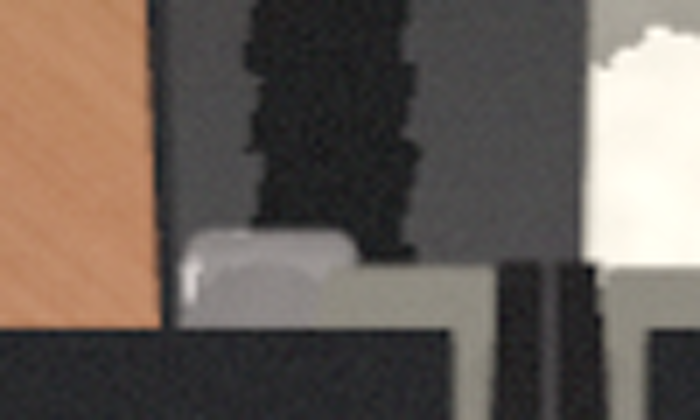

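```bash
python3 -m handwheel '[[[0,-0.001,0,0,1],[0,-0.001,0,0,1],[0,0,0,0,1]]]'; python3 -m handwheel '[[[0,-0.001,0,0,1],[0,0,0,0,1]]]'
python3 - <<'E'
from h import *
o=telemetry.get_obs();p=np.load('pose.npy');print(o['clock'],w2m(p,o['tool_pos']),o['force'])
s=wristcam(o,vision.snapshot('wrist'));a=s['color'][210:270,200:300,::-1];cv2.imwrite('pics/w6.png',cv2.resize(a,None,fx=7,fy=7,interpolation=cv2.INTER_CUBIC))
for xy in((226.8,244),(250.6,245)):print(w2m(p,atz(s,xy,.034))*1e3)
for xy in((223,248),(213.5,140),(283.5,246)):print(w2m(p,atz(s,xy,.0085))*1e3)
E
```

```text
clock: 5.92
tool_pos: [0.4873, -0.223, 0.0633]
orientation: [179.9, -0.0, -166.6]
force: [-2.7, 12.5, 3.6]
opening: 0.0002
clock: 6.08
tool_pos: [0.4874, -0.2233, 0.0633]
orientation: [179.8, -0.0, -166.6]
force: [-3.7, 16.1, 6.3]
opening: 0.0002
6.0833 [-0.0028482 -0.0817722  0.0633162] [-3.70755976 16.08973945  6.31873261]
[  -8.33975691 -110.12423444   34.        ]
[ -7.74804678 -96.95344418  34.        ]
[   5.69787869 -116.89116496    8.5       ]
[ -62.49655576 -119.10914782    8.5       ]
[  4.29642757 -78.20783603   8.5       ]
```

View pics/w6.png

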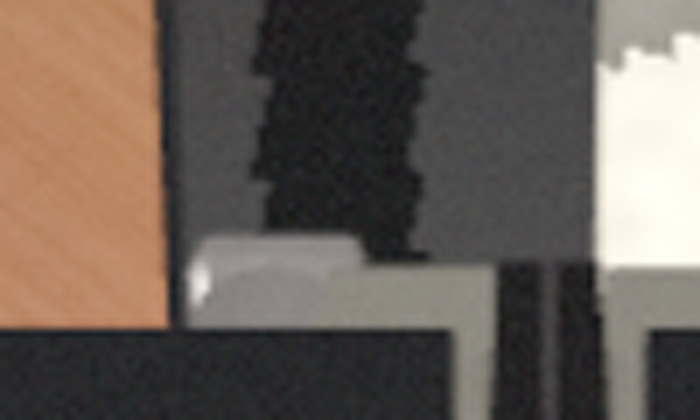

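```bash
python3 -m handwheel '[[[0,0.004,0,0,1],[0,0.008,0,0,1],[0,0,-0.03,0,1],[0,0,-0.03,0,1],[0,0,-0.03,0,1],[0,0.02,-0.01,0,1],[0,0.03,0,0,1],[0,0.03,0,0,1],[0,0.03,0,0,1],[0,0.03,0,0,1],[0,0.012,0,0,1],[0,0,0,0,1],[0,0,0,0,1],[0,0,0,0,1]]]'
python3 - <<'E'
from h import *
o=telemetry.get_obs();p=np.load('pose.npy');print(o['clock'],w2m(p,o['tool_pos']),o['force'])
s=wristcam(o,vision.snapshot('wrist'));save(s,'w7')
for k in('top','scene'):
  t=vision.snapshot(k);r=place_of('leaf_tab',t);print(k,[(a['xy'],a['conf']) for a in r][:2])
  if k=='scene':cv2.imwrite('pics/s7.png',cv2.resize(t['color'][120:300,130:310,::-1],None,fx=3.3,fy=3.3,interpolation=cv2.INTER_CUBIC))
E
```

```text
clock: 7.3
tool_pos: [0.4504, -0.0659, 0.1638]
orientation: [-180.0, 0.0, -166.5]
force: [0.8, -0.1, -0.1]
opening: 0.0002
7.3 [-0.00249745  0.07994192  0.16376093] [ 0.84445459 -0.0803806  -0.05418871]
top []
scene [([214.4, 181.1], 0.86)]
```

View pics/s7.png

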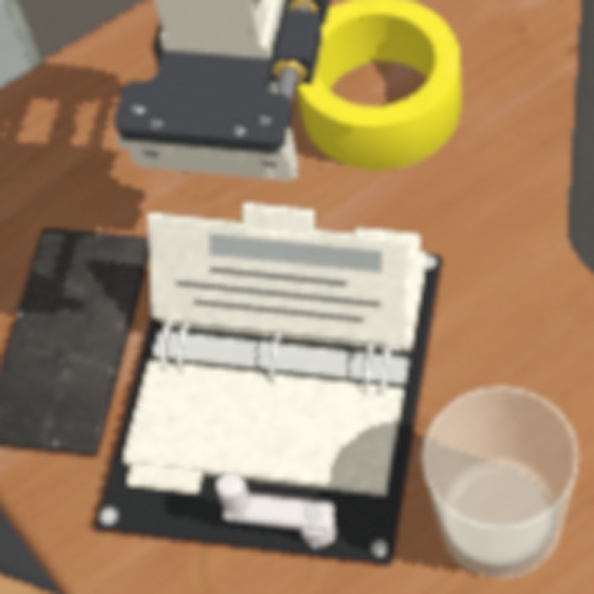

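View pics/w7.png

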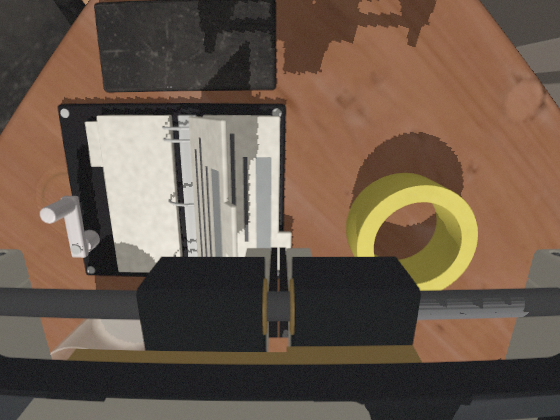

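```bash
python3 -m handwheel '[[[0,0,0.025,0,1],[0,0,0.03,0,1],[0,0,0.02,0,1],[0,0,0.01,0,1],[0,0,0,0,1],[0,-0.004,0,0,1],[0,-0.004,0,0,1],[0,-0.004,0,0,1],[0,-0.004,0,0,1],[0,-0.004,0,0,1],[0,-0.004,0,0,1],[0,-0.004,0,0,1],[0,0,0,0,1]]]'
python3 - <<'E'
from h import *
o=telemetry.get_obs();p=np.load('pose.npy');print(o['clock'],w2m(p,o['tool_pos']),o['force'])
t=vision.snapshot('scene');cv2.imwrite('pics/s8.png',cv2.resize(t['color'][120:300,130:310,::-1],None,fx=3.3,fy=3.3,interpolation=cv2.INTER_CUBIC))
E
```

```text
clock: 8.63
tool_pos: [0.4571, -0.0936, 0.0791]
orientation: [-180.0, 0.1, -166.6]
force: [0.5, 0.5, 0.7]
opening: 0.0008
8.6333 [-0.00233411  0.05146544  0.07907221] [0.50384883 0.48379572 0.74238449]
```

View pics/s8.png

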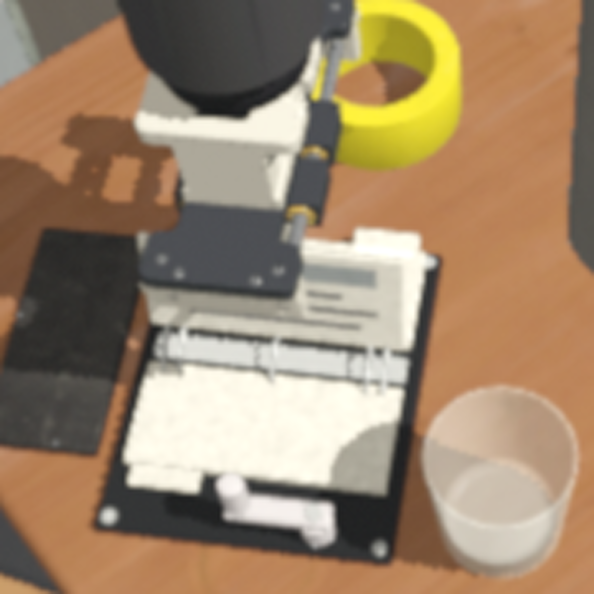

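```bash
python3 -m handwheel '[[[0,-0.005,0,0,1],[0,-0.005,0,0,1],[0,-0.005,0,0,1],[0,-0.005,0,0,1],[0,-0.005,0,0,1],[0,-0.005,0,0,1],[0,-0.005,0,0,1],[0,-0.005,0,0,1],[0,-0.005,0,0,1],[0,-0.005,0,0,1],[0,0,0,0,1]]]'
python3 - <<'E'
from h import *
o=telemetry.get_obs();p=np.load('pose.npy');print(o['clock'],w2m(p,o['tool_pos']),o['force'])
t=vision.snapshot('scene');cv2.imwrite('pics/s9.png',cv2.resize(t['color'][120:300,130:310,::-1],None,fx=3.3,fy=3.3,interpolation=cv2.INTER_CUBIC))
E
```

```text
clock: 9.6
tool_pos: [0.4682, -0.1424, 0.0784]
orientation: [-180.0, -0.0, -166.6]
force: [-0.5, 0.6, 0.0]
opening: 0.0004
9.6 [-0.00276831  0.00139965  0.07841677] [-0.50287481  0.58359912  0.03725804]
```

View pics/s9.png

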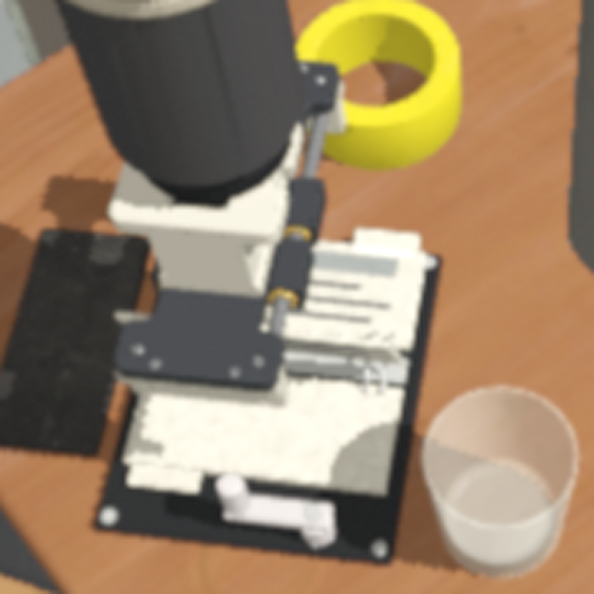

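```bash
python3 -m handwheel '[[[0,-0.005,0,0,1],[0,-0.005,0,0,1],[0,-0.005,0,0,1],[0,-0.005,0,0,1],[0,-0.005,0,0,1],[0,-0.005,0,0,1],[0,-0.005,0,0,1],[0,-0.003,0.003,0,1],[0,-0.003,0.004,0,1],[0,-0.003,0.004,0,1],[0,-0.003,0.004,0,1],[0,-0.002,0.004,0,1],[0,0,0.004,0,1],[0,0,0.004,0,1],[0,0,0,0,1]]]'
python3 - <<'E'
from h import *
o=telemetry.get_obs();p=np.load('pose.npy');print(o['clock'],w2m(p,o['tool_pos']),o['force'])
t=vision.snapshot('scene');cv2.imwrite('pics/s10.png',cv2.resize(t['color'][120:300,130:310,::-1],None,fx=3.3,fy=3.3,interpolation=cv2.INTER_CUBIC))
E
```

```text
clock: 10.9
tool_pos: [0.4791, -0.1892, 0.0506]
orientation: [180.0, -0.1, -166.6]
force: [0.1, -0.5, -0.4]
opening: 0.0008
10.9 [-0.00305516 -0.0466635   0.05062041] [ 0.12951753 -0.45089963 -0.35256736]
```

View pics/s10.png

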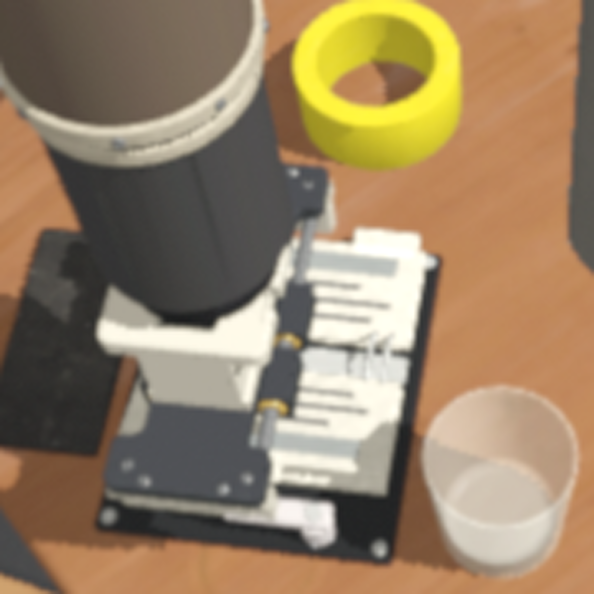

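```bash
python3 -m handwheel '[[[0,-0.002,0.003,0,1],[0,-0.002,0.003,0,1],[0,-0.002,0.003,0,1],[0,0,0.002,0,1],[0,0,0,0,1]]]';python3 -m handwheel '[[[0,0,0.001,0,1],[0,0,0.001,0,1],[0,0,0,0,1]]]'; python3 -m handwheel '[[[0,0,0.001,0,1],[0,0,0,0,1]]]'
```

```text
clock: 11.37
tool_pos: [0.4809, -0.1953, 0.0401]
orientation: [-180.0, -0.0, -166.6]
force: [0.3, 0.2, 0.3]
opening: 0.0003
clock: 11.62
tool_pos: [0.4809, -0.1951, 0.0385]
orientation: [-180.0, -0.0, -166.5]
force: [0.2, -0.2, 0.7]
opening: 0.0005
clock: 11.78
tool_pos: [0.481, -0.1951, 0.0375]
orientation: [-180.0, 0.0, -166.5]
force: [-0.1, -1.1, 0.6]
opening: 0.0005
```

```bash
python3 -m handwheel '[[[0,0,0.001,0,1],[0,0,0,0,1]]]'; python3 -m handwheel '[[[0,0,0.001,0,1],[0,0,0,0,1]]]'
```

```text
clock: 11.95
tool_pos: [0.481, -0.1951, 0.0372]
orientation: [-180.0, 0.0, -166.5]
force: [-1.6, 1.2, 8.3]
opening: 0.0007
clock: 12.12
tool_pos: [0.4811, -0.1951, 0.037]
orientation: [-180.0, 0.0, -166.5]
force: [-5.4, 3.2, 18.0]
opening: 0.0005
```

```bash
python3 -m handwheel '[[[0,0,-0.002,0,1],[0,0,-0.008,0,1],[0,0,-0.02,0,1],[0,0,-0.03,0,1],[0,0,-0.03,0,1],[0,-0.02,0,0,1],[0,-0.03,0,0,1],[0,-0.03,0,0,1],[0,-0.013,0,0,1],[0,0,0,0,1],[0,0,0,0,1]]]'
python3 - <<'E'
from h import *
o=telemetry.get_obs();p=np.load('pose.npy');print(o['clock'],w2m(p,o['tool_pos']),o['force'])
s=wristcam(o,vision.snapshot('wrist'));save(s,'w11')
t=vision.snapshot('scene');cv2.imwrite('pics/s11.png',cv2.resize(t['color'][120:300,130:310,::-1],None,fx=3.3,fy=3.3,interpolation=cv2.INTER_CUBIC))
t=vision.snapshot('top');cv2.imwrite('pics/t11.png',cv2.resize(t['color'][180:330,240:400,::-1],None,fx=3.7,fy=3.7,interpolation=cv2.INTER_CUBIC))
E
```

```text
clock: 13.03
tool_pos: [0.5021, -0.2859, 0.1252]
orientation: [180.0, -0.0, -166.7]
force: [-0.7, 0.1, 0.0]
opening: 0.0003
13.0333 [-0.00298019 -0.14603132  0.12518515] [-0.65561459  0.13370272  0.04976847]
```

View pics/s11.png

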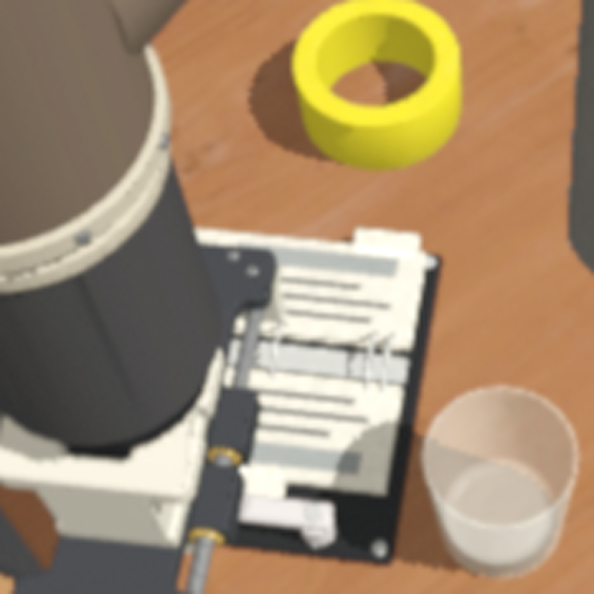

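View pics/w11.png

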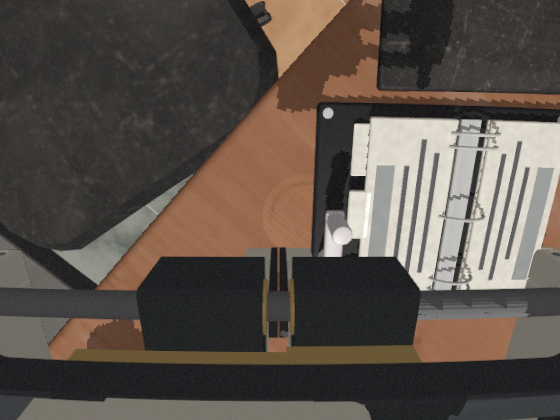

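View pics/t11.png

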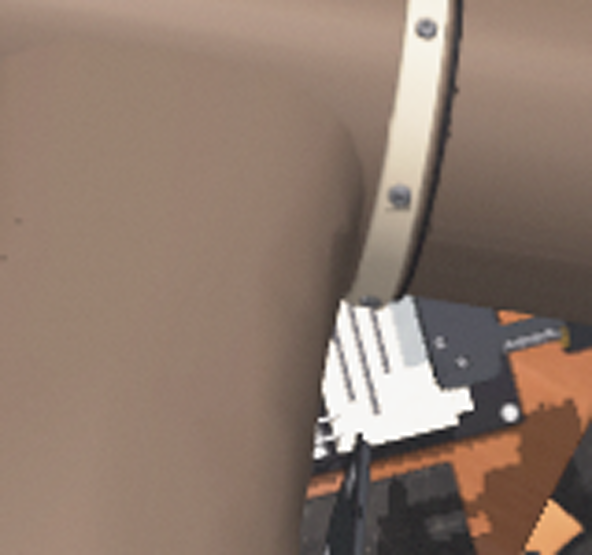

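The leaf lies flat on the -y side, at about (310,420) in the scene crop. The catch is still open with its peg at (340,232) in the wrist view. Next is the catch.

```bash
python3 -m handwheel '[[[0,0,0.02,0,1],[0,0,0.025,0,1],[0,0,0.015,0,1],[0,0,0.005,0,1],[0,0,0,0,1],[0,0.006,0,0,1],[0,0.005,0,0,1],[0,0.004,0,0,1],[0,0.004,0,0,1],[0,0.004,0,0,1],[0,0.004,0,0,1],[-0.001,0.004,0,0,1],[-0.002,0.004,0,0,1],[-0.002,0.004,0,0,1],[-0.002,0.003,0,0,1],[-0.002,0.003,0,0,1],[-0.003,0.003,0,0,1],[-0.003,0.003,0,0,1],[0,0,0,0,1]]]'
python3 - <<'E'
from h import *
o=telemetry.get_obs();p=np.load('pose.npy');print(o['clock'],w2m(p,o['tool_pos']),o['force'])
s=wristcam(o,vision.snapshot('wrist'));save(s,'w12')
t=vision.snapshot('scene');cv2.imwrite('pics/s12.png',cv2.resize(t['color'][120:300,130:310,::-1],None,fx=3.3,fy=3.3,interpolation=cv2.INTER_CUBIC))
E
```

```text
clock: 14.77
tool_pos: [0.506, -0.2318, 0.0605]
orientation: [-180.0, 0.0, -166.5]
force: [0.2, 0.4, -0.2]
opening: 0.0004
14.7667 [ 0.01323918 -0.09436208  0.0605293 ] [ 0.15066461  0.37180815 -0.23861291]
```

View pics/s12.png

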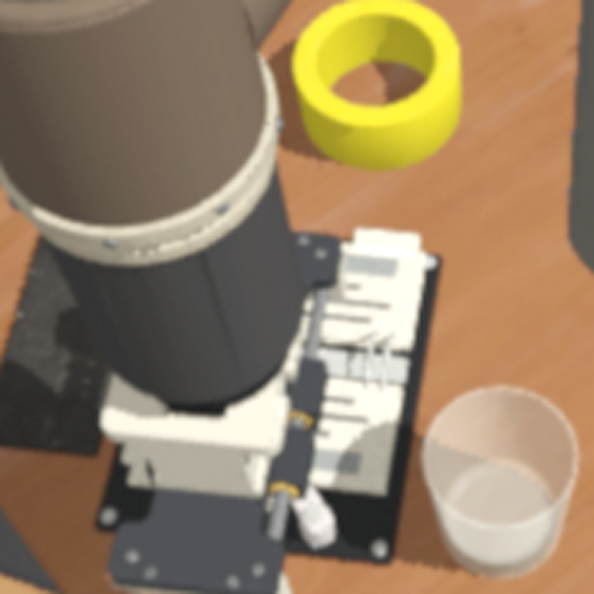

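View pics/w12.png

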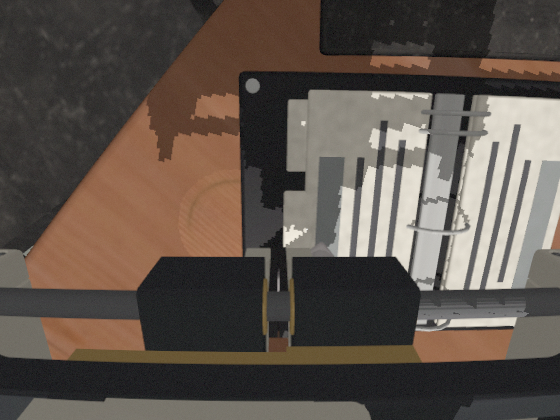

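```bash
python3 -m handwheel '[[[0,-0.006,0,0,1],[0.008,0,0,0,1],[0.010,0,0,0,1],[0.005,0,0,0,1],[0,0.008,0,0,1],[0,0.010,0,0,1],[0,0.010,0,0,1],[0,0,0,0,1],[-0.004,0,0,0,1],[-0.004,0,0,0,1],[-0.004,0,0,0,1],[-0.004,0.001,0,0,1],[-0.004,0.001,0,0,1],[-0.004,0.001,0,0,1],[-0.003,0,0,0,1],[0,0,0,0,1]]]'
python3 - <<'E'
from h import *
o=telemetry.get_obs();p=np.load('pose.npy');print(o['clock'],w2m(p,o['tool_pos']),o['force'])
t=vision.snapshot('scene');cv2.imwrite('pics/s13.png',cv2.resize(t['color'][120:300,130:310,::-1],None,fx=3.3,fy=3.3,interpolation=cv2.INTER_CUBIC))
E
```

```text
clock: 16.2
tool_pos: [0.5033, -0.2068, 0.06]
orientation: [180.0, -0.1, -166.5]
force: [-1.2, -0.7, -0.5]
opening: 0.0007
16.2 [ 0.01648116 -0.06939714  0.05997645] [-1.21661843 -0.67166684 -0.49352011]
```

View pics/s13.png

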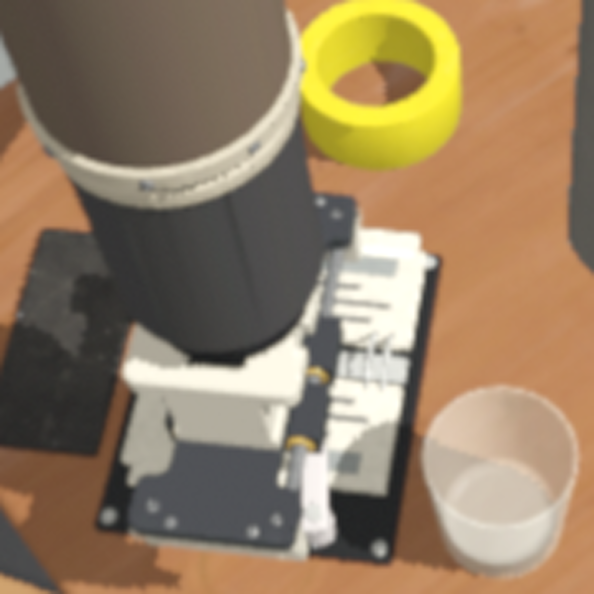

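The catch is nearly round, with its arm at about (315,500) in the crop. I'll continue to the stop.

```bash
python3 -m handwheel '[[[-0.003,0,0,0,1],[-0.002,0,0,0,1],[0,0,0,0,1]]]'; python3 -m handwheel '[[[-0.001,0,0,0,1],[-0.001,0,0,0,1],[0,0,0,0,1]]]'; python3 -m handwheel '[[[-0.001,0,0,0,1],[0,0,0,0,1]]]'
```

```text
clock: 16.5
tool_pos: [0.5091, -0.2061, 0.0606]
orientation: [-180.0, 0.0, -166.5]
force: [0.1, 0.6, 0.0]
opening: 0.0
clock: 16.75
tool_pos: [0.5105, -0.2056, 0.0607]
orientation: [-180.0, 0.0, -166.5]
force: [-0.4, 0.2, 0.4]
opening: 0.0006
clock: 16.92
tool_pos: [0.5111, -0.2054, 0.0606]
orientation: [180.0, -0.0, -166.5]
force: [-1.5, 0.6, 0.0]
opening: 0.0003
```

```bash
python3 -m handwheel '[[[-0.001,0,0,0,1],[0,0,0,0,1]]]'; python3 -m handwheel '[[[-0.001,0,0,0,1],[0,0,0,0,1]]]'
```

```text
clock: 17.08
tool_pos: [0.5113, -0.2052, 0.0605]
orientation: [180.0, -0.1, -166.6]
force: [-4.7, -0.0, 3.4]
opening: 0.0002
clock: 17.25
tool_pos: [0.5114, -0.2051, 0.0604]
orientation: [180.0, -0.2, -166.6]
force: [-6.3, -2.4, 5.6]
opening: 0.0003
```

```bash
python3 -m handwheel '[[[0.004,0,0,0,1],[0.008,0,0,0,1],[0.008,0,0,0,1],[0,0,-0.03,0,1],[0,0,-0.03,0,1],[0,0,-0.03,0,1],[0.02,0,-0.03,0,1],[0.03,0,-0.03,0,1],[0,-0.03,-0.03,0,1],[0,-0.03,0,0,1],[0,-0.03,0,0,1],[0,-0.03,0,0,1],[0,-0.03,0,0,1],[0,-0.03,0,0,1],[0,-0.03,0,0,1],[0,-0.03,0,0,1],[0,0,0,0,1],[0,0,0,0,1]]]'
python3 - <<'E'
from h import *
o=telemetry.get_obs();p=np.load('pose.npy');print(o['clock'],w2m(p,o['tool_pos']),o['force'])
for n in('scene','top'):
  s=vision.snapshot(n)
  save(s,n+'14')
  for k,z in[('catch_peg',.063),('catch_pivot',.03),('leaf_tab',.018),('glass',0),('tape',0)]:
    for r in place_of(k,s)[:1]: print(n,k,np.round(r['xy'],1),np.round(w2m(p,atz(s,r['xy'],z))*1e3,1),r['conf'])
  a=s['color'][170:300,150:280] if n=='scene' else s['color'][200:330,250:400]
  cv2.imwrite(f'pics/{n}14z.png',cv2.resize(a[:,:,::-1],None,fx=4.6,fy=4.6,interpolation=cv2.INTER_CUBIC))
E
```

```text
clock: 18.75
tool_pos: [0.5007, -0.4552, 0.2382]
orientation: [179.9, -0.0, -166.7]
force: [-0.7, 0.4, 0.1]
opening: 0.0001
18.75 [-0.04353166 -0.31044345  0.23818943] [-0.71776618  0.39639448  0.13796825]
scene catch_peg [227.8 247.7] [ 43.8 -62.8  63. ] 0.74
scene catch_pivot [223.9 274. ] [  39.6 -100.2   30. ] 0.72
scene leaf_tab [206.7 268.9] [  4.1 -89.2  18. ] 0.82
scene glass [280.1 277.3] [139.4 -83.1   0. ] 0.66
scene tape [244.8 153.2] [ 30. 194.   0.] 0.87
top catch_peg [343.3 237.4] [ 41.5 -64.4  63. ] 0.53
top catch_pivot [359.8 234.6] [  39.9 -101.5   30. ] 0.69
top leaf_tab [219.1 279.1] [ 23.7 191.   18. ] 0.69
top glass [336.5 192. ] [137.9 -82.9   0. ] 0.86
top tape [218.4 275.3] [ 31.8 193.6   0. ] 0.9
```

View pics/scene14z.png

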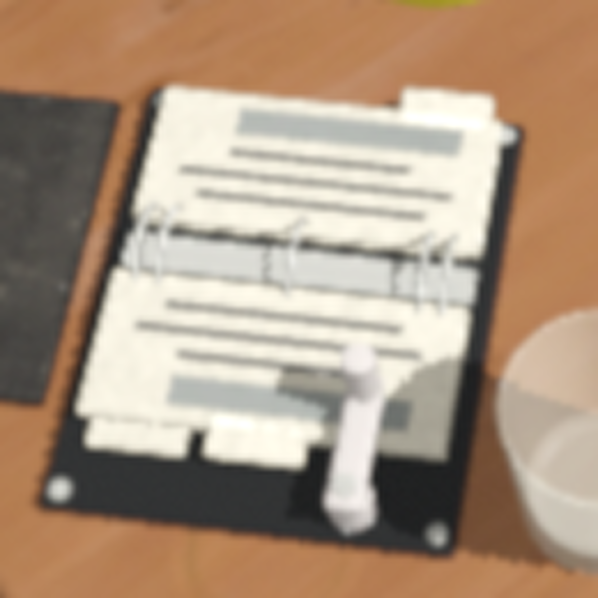

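View pics/top14z.png

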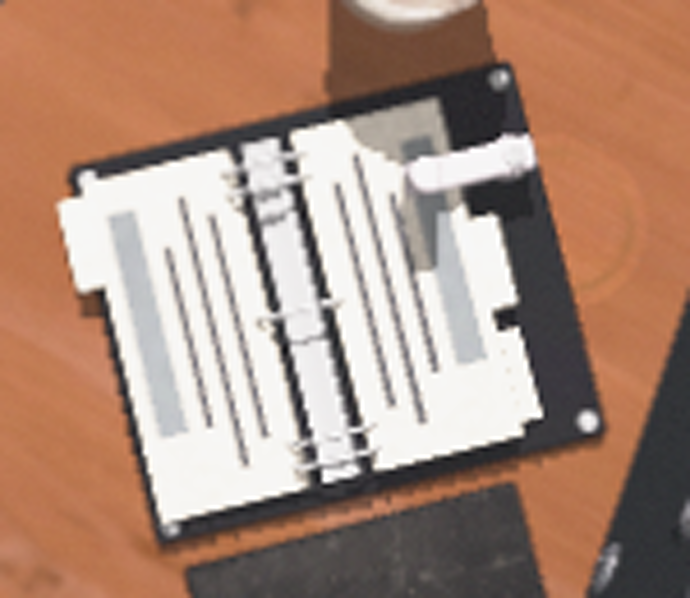

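Both views show the turned leaf flat with its tab at -y. The catch arm lies along +y over the leaf, with its peg at (358,360) in the scene crop. The under leaf is flat on its own side, and the glass and tape have not visibly moved. The arm is clear of everything, so I'm handing in.

```bash
python3 -c "
from h import *
print(close_job())"
```

```text
the job is handed in; nothing more can be done
None
```

The job is handed in at about 19 s of the 51 s allowed; no verdict was reported.

**What I did, with closed fingertips throughout:**
- **Catch cleared first:** the catch started slightly open, at roughly 0.12–0.18 rad. I nudged its peg back to the 0 stop so its arm would not block the leaf's tab. This was not in the task text; force reached about 17 N.
- **Leaf turned:** I pushed the raised leaf over the spine and pressed it down until it stopped, at about 18–19 N, with the fingertips at the flat leaf's 20 mm top height.
- **Catch swung:** I pushed the catch round by its peg to its end stop, at about 9 N, then moved the arm clear.

**Last checks:**
- **Leaf and catch:** both overview pictures show the leaf flat on the -y side. The peg measured about (42–44, -63) mm in the menu frame, against (42, -62) mm expected at the stop.
- **Under leaf:** it looked flat on its own side in both pictures.
- **Glass and tape:** neither was touched. The top camera's readings sit about 2 px (roughly 4 mm) from the start, and the scene camera's glass reading about 4 px. That is close to the network's own scatter, and the pictures show no movement.
- **One disagreement:** the network's `leaf_tab` reading in the last top picture was a false hit on the tape. The scene view placed the tab correctly, at about y = -89 mm.

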